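Snap the walnut jar's clamp shut and slide it back into the tiled niche

TASK

The clear jar of walnuts stands at the mouth of the tiled niche with its steel clamp lever still sticking out. Press the lever down with a fingertip until it snaps shut against the jar, then push the jar, standing upright on the counter, back into the free place in the niche until no part of it sticks out past the front of the tiles. Do not lift the jar, and leave the bottles, the mortar and the scoop where they are.

Things in the scene. Friction and masses are not known exactly. Their poses are not given: they have to be found in the camera images.
- niche: Fixed tiled ledge, 156 mm high, with a niche open at front and top, floor level with the counter (z 0). Origin: on the counter, mid-mouth, in the plane of the tiles' front. +x points into the niche, +y left. Niche 690 mm wide, 180 deep. A shut wooden tilt-out box (104 wide, 135 high, front at x 12) is fixed at its right (-y) end. The middle, y -125 to 125, is free for the jar.
- jar: Loose squat clear plastic jar of walnuts with a white lid: diameter 100 mm (lid 99), height 107, about 0.7 kg. Origin: centre of its underside, z up. The clamp is on its own -x side, facing out of the niche within 0.35 rad; shut, it reaches 66 mm from the jar's axis. A hinge reaches 56 mm on the +x side. The lid stays on and sinks 3 mm as the clamp shuts.
- clamp (a joint): Angle of the clamp lever about its level pin, rad: 0 = open stop (sticks out, 19 degrees above level), 0.33 = straight out, level, 1.9 = shut (hangs straight down by the jar's wall). Starts open. Over-centre spring: dead centre at 1.4; short of it the lever springs back open, past it it snaps shut by itself. Stiffest near 0.6: about 0.12 N m (4 N at 30 mm from the pin).
- clamp_pivot (a point): Middle of the lever's pin, fixed on the jar: 60 mm from the jar's axis on its -x side, 82 mm above its underside. Its axes are parallel to the jar's; the pin runs along y.
- clamp_tip (a point): Middle of the free end of the lever, 44 mm from the pin. The lever is a steel plate 26 mm wide and 3 mm thick with a rolled end 6 mm thick and a black thumb pad.
- bottle_a: Loose bystander. Amber glass bottle with shut swing-top stopper, 66 mm diameter, 218 mm high, 0.55 kg, standing in the niche; origin at the centre of its underside, z up.
- bottle_b: Loose bystander. A second amber bottle just like bottle_a, also standing in the niche.
- mortar: Loose bystander. Blue ceramic mortar, open at the top, 94 mm diameter, 70 mm high, 0.6 kg, standing in the niche; origin at the centre of its underside.
- scoop: Loose bystander. Steel measuring scoop on the counter in front of the right part of the niche: round cup 48 mm in diameter and 28 mm high, flat handle along its own -x to 115 mm from the cup's axis; origin at the centre of the cup's underside.
Not all that is in view belongs to the job. There is more than one size of the jar; the job needs the smaller.

How it is judged:
By the outcome, as a careful person would: the job done as asked, in the order asked, and still so for the second after the job is handed in, with the robot touching nothing.
It also fails if it takes over 51 s, if anything falls off the work surface, if the arm or the gripper's body presses on something with over 40 N, if the wrist force passes 120 N, or if a joint passes its speed limit or range.

ROBOT

A 6-joint arm with a two-finger parallel gripper is mounted at the origin on the work surface. World frame = base frame: x ahead of the robot, y to its left, z up, the work surface at z = 0. Lengths are in mm, angles in rad, forces in N, time in s.
With the tool pointing down it reaches from about 275 to 725 mm from the base axis. Payload 5.6 kg.
Tool frame: the origin (TCP) lies at the very end of the fingers, on their centre line; the grasp point (between the pads) lies 19 mm behind it; z points along the fingers, y is the line along which they close (so a half turn about z gives the same grasp; the last joint's range is limited). The gripper opens to 85 mm and grips with 20 to 120 N. Pads are 22 mm wide; open, the fingers measure 114 mm over their backs; the gripper's body (76 mm by 85 mm) begins 54 mm behind the grasp point. The pads swing forward as they close: fully open they stand 13 mm farther back than shut.
Start: joints at [-0.882, 0.255, 0.108, 0, -1.424, -0.285], TCP at [216.122, -505.751, 231.283] pointing down, gripper open.
Joint ranges: [-2.95, 2.95], [-1.21, 1.97], [-1.09, 1.5], [-2.87, 1.71], [-2.94, -0.07], [-3.05, 3.05]. Speed limits (rad/s): [2.57, 2.57, 3.14, 3.14, 3.14, 3.14].

INTERFACE

Orientations are given as a unit quaternion [w, x, y, z].
In Python, from plant import * gives the robot as it stands.
- The arm moves only by the tool apply_moves, never from a script. Its argument "series" is a list of rows, each an object of numbers: "tx", "ty", "tz": the shift along the tool's x, y, z in mm; "rx", "ry", "rz": the turn, a rotation vector about the tool's x, y, z in rad; "jaw": the finger opening in mm, from 0 to 85.4. In form: [{"tx": .., "ty": .., "tz": .., "rx": .., "ry": .., "rz": .., "jaw": ..}, ...]. A call has 1 to 12 rows; each row is the pose to reach, as a shift and turn from the pose commanded when the call began, along the tool's axes at that moment; what a row does not reach only later rows make up. A row lasts 1/10 s, in which the tool goes at most 50 mm and 8.59 degrees, less where a joint would pass 70% of its speed; a pose out of reach is approached as far as the arm can. A call with a gripper value outside its range is refused whole. The fingers move at their own pace and stop on an object; "grip_force" is the grip in N (left out, the last holds). Time passes only in rows, so rows that repeat a pose let the fingers close. It gives the time, the measured TCP pose, the force, the opening and the grip force at its end, in the units of the state.
- read_state(): the state, without advancing time (a new reading comes with each control period).
- get_image(name): name is "side" or "top" or "wrist"; returns a dict with "pixels" (400x640x3 uint8, red, green, blue), "mtx" (3x3 intrinsics, pixels), "rvec" (rotation vector, rad) and "tvec" (3), from world to camera coordinates, as OpenCV has them; the wrist camera has in their place "hand_eye" (4x4, takes a point from camera to tool coordinates, whose origin is the TCP and whose axes are the flange's). Camera axes: x right, y down, z forward; pixel columns grow to the right and rows downward; lengths in mm; the calibration is good to about 2 mm. A picture is of the moment at which its call begins: read the wrist's pose just before it. There is no depth.
- finish_job(): hands the job in; it is judged then, once.
The state is a dict: "t": time; "joints": joint angles; "qd": joint speeds; "tau": joint torques, N m; "eef_pos": TCP position; "eef_rot": TCP orientation; "force": force on the tool from outside, world axes, zero at the start; "wrist_torque": the same for the moment, N m; "opening": opening from 0.0 (shut) to 1.0 (fully open); "finger_force": force on a finger pad.
Only numpy, scipy, OpenCV 4.12 (cv2) and the standard library are available. Lean on these libraries where they do the work, as an engineer would, in place of code of your own. Each camera call takes 0.05 s, during which the arm holds its last target. There are 200 camera calls.

## Working session

There is one attempt and no reset: what is moved stays moved. The work goes in short steps, Python scripts to look and compute and a tool call to move; the robot and the scene stay as the last step left them, time stands still between calls to the robot, and variables do not carry over. Pictures are saved under pics/ and viewed, at most 10 in all, crops included, and the job is handed in when it is done.

Besides the shell and the picture viewer there is one more tool, called after "Request:" in YAML: its name, and indented under it one key for each argument. apply_moves: Moves the arm, as the interface text tells. Its arguments: {"type":"object","properties":{"series":{"type":"array"},"grip_force":{"type":"number"}},"required":["series"]}

```bash
mkdir -p pics; ls
cat > h.py <<'E'
from plant import *
import numpy as np, cv2
from scipy.spatial.transform import Rotation as R
def cam(im, st=None):
    K=np.array(im["mtx"],float)
    if "hand_eye" in im:
        H=np.array(im["hand_eye"],float); q=st["eef_rot"]
        Rt=R.from_quat([q[1],q[2],q[3],q[0]]).as_matrix()
        return K, Rt@H[:3,:3], np.array(st["eef_pos"])+Rt@H[:3,3]
    M=cv2.Rodrigues(np.array(im["rvec"],float))[0]
    return K, M.T, -M.T@np.array(im["tvec"],float).ravel()
def ray(c,u,v):
    K,Rw,o=c; return o, Rw@np.linalg.inv(K)@np.array([u,v,1.])
def onz(c,u,v,z):
    o,d=ray(c,u,v); return o+d*(z-o[2])/d[2]
def proj(c,p):
    K,Rw,o=c; q=K@Rw.T@(np.array(p,float)-o); return q[:2]/q[2]
def tri(r1,r2):
    (a,d),(b,e)=r1,r2
    s=np.linalg.lstsq(np.array([d,-e]).T,b-a,rcond=None)[0]
    p,q=a+d*s[0],b+e*s[1]; return (p+q)/2,np.linalg.norm(p-q)
def snap(n,f=None):
    st=read_state(); im=get_image(n)
    if f: cv2.imwrite("pics/"+f,np.ascontiguousarray(im["pixels"][:,:,::-1]))
    np.save(f"last_{n}.npy",{"im":im,"st":st},allow_pickle=True)
    return im["pixels"],cam(im,st)
def load(n):
    d=np.load(f"last_{n}.npy",allow_pickle=True).item(); return d["im"]["pixels"],cam(d["im"],d["st"])
E
python3 - <<'E'
from h import *
np.set_printoptions(precision=3,suppress=True)
for n in ("top","side"):
    p,c=snap(n,n+"0.png"); print(n,c[2],c[1][:,2])
st=read_state(); print(st)
E
```

```text
pics
top [ 494.382   30.385 1060.015] [ 0.106  0.04  -0.994]
side [103.466 805.208 941.693] [ 0.383 -0.602 -0.701]
{'t': 0.1, 'joints': array([-0.882,  0.256,  0.107, -0.   , -1.424, -0.285]), 'qd': array([-0.001, -0.003,  0.003,  0.002,  0.001,  0.   ]), 'tau': array([ -0.003, -38.761,  23.847,   5.378,  -0.004,   0.   ]), 'eef_pos': array([ 215.952, -505.359,  230.495]), 'eef_rot': array([-0.   , -0.2  ,  0.98 ,  0.001]), 'force': array([0.288, 0.598, 0.435]), 'wrist_torque': array([ 0.039,  0.012, -0.002]), 'finger_force': 0.0, 'opening': 1.0004493274606467}
```

View pics/top0.png

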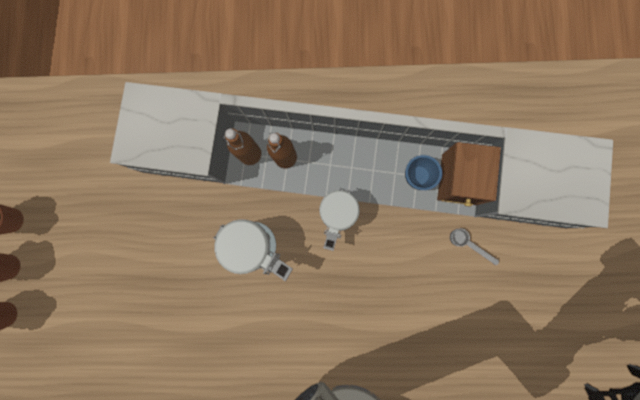

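View pics/side0.png

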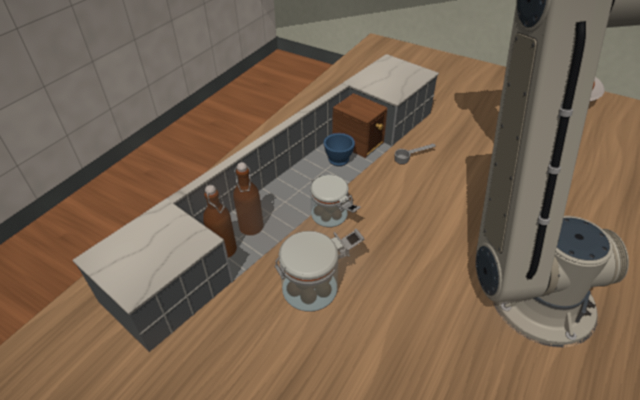

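The small jar is the one whose white lid is at top (339,210) and side (330,188), with its lever pad at top (330,243). The lookalike is the larger jar at top (243,246) with its pad at (283,270). The two bottles, the mortar (424,173) and the scoop (460,237) are bystanders. I choose the small jar at the mouth and will measure it next.

Run:
```python
from h import *
np.set_printoptions(precision=1,suppress=True)
p,c=load("top"); ps,cs=load("side")
hsv=cv2.cvtColor(p,cv2.COLOR_RGB2HSV); hs=cv2.cvtColor(ps,cv2.COLOR_RGB2HSV)
def blobs(h,box,lo,hi):
    x0,y0,x1,y1=box; m=np.zeros(h.shape[:2],np.uint8); m[y0:y1,x0:x1]=cv2.inRange(h,lo,hi)[y0:y1,x0:x1]
    n,l,s,ce=cv2.connectedComponentsWithStats(m); i=1+np.argmax(s[1:,4]); return s[i],ce[i],(l==i)
for nm,box in (("small",(310,180,370,236)),("large",(205,210,275,285))):
    s,ce,m=blobs(hsv,box,(0,0,150),(179,50,255)); 
    cn=max(cv2.findContours(m.astype(np.uint8),0,2)[0],key=cv2.contourArea); (u,v),r=cv2.minEnclosingCircle(cn)
    q=onz(c,u,v,107); print(nm,s,ce,(u,v,r),q, "diam",2*np.linalg.norm(onz(c,u+r,v,107)-q))
s,ce,_=blobs(hsv,(318,232,345,255),(0,0,0),(179,255,60)); print("pad",s,ce,onz(c,*ce,98))
s2,ce2,_=blobs(hs,(310,170,350,205),(0,0,150),(179,60,255)); print("side lid",s2,ce2,onz(cs,*ce2,107))
print("front edge z156",[onz(c,*q,156) for q in ((111,162),(497,214),(608,227))])
print("floor front",[onz(c,*q,0) for q in ((224,185),(478,214))])
for nm,q,z in (("mortar",(424,173),70),("boxR",(440,200),135),("boxback",(447,143),135),("scoop",(460,237),28),("scoop end",(497,263),10),("botA",(281,152),80),("botB",(243,148),80),("botA top",(274,139),218),("botB top",(232,134),218)): print(nm,onz(c,*q,z))
x0=cv2.resize(p[180:280,200:370][:,:,::-1],None,fx=4,fy=4,interpolation=3); cv2.imwrite("pics/crop1.png",np.ascontiguousarray(x0))
```

```text
small [ 319  180   39   54 1246] [337.7 209.8] (331.5, 206.5, 26.879459381103516) [574.2  31.1 107. ] diam 132.51720684390472
large [ 214  221   52   53 2142] [239.5 246.9] (239.3754119873047, 247.12228393554688, 26.712299346923828) [477.2 260.3 107. ] diam 132.84578271707954
pad [327 241   7   6  31] [329.6 243.1] [484.2  37.4  98. ]
side lid [312 175  35  26 743] [329.4 187.7] [563.4  20.1 107. ]
front edge z156 [array([687.5, 565.5, 156. ]), array([ 546.6, -349.1,  156. ]), array([ 513.3, -594.3,  156. ])]
floor front [array([648.4, 331. ,   0. ]), array([ 556.4, -364.2,    0. ])]
mortar [ 659.8 -207.6   70. ]
boxR [ 583.2 -226.9  135. ]
boxback [ 721.1 -250.   135. ]
scoop [ 495.2 -303.9   28. ]
scoop end [ 425.7 -402.5   10. ]
botA [720.6 159.8  80. ]
botB [733.4 259.4  80. ]
botA top [718.7 157.2 218. ]
botB top [732.5 252.4 218. ]
```

View pics/crop1.png

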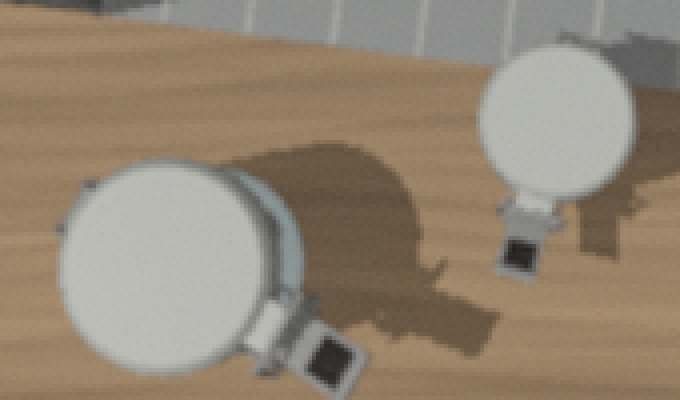

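Crop 1 confirms the choice: the small jar's lid is at (339.5,210) and its lever sticks out to the pad at (330,243). The big jar is well to the left. That puts the jar at about (565,11), 41 mm in front of the mouth, facing about -0.31 rad. I'll move above the lever with the fingers shut, then take a close look.

Request:
apply_moves:
  series:
    - {"tx":-20,"ty":18,"rz":0.1,"jaw":0}
    - {"tx":-60,"ty":53,"rz":0.2,"jaw":0}
    - {"tx":-95,"ty":84,"rz":0.3,"jaw":0}
    - {"tx":-130,"ty":115,"rz":0.4,"jaw":0}
    - {"tx":-165,"ty":146,"rz":0.5,"jaw":0}
    - {"tx":-200,"ty":177,"rz":0.6,"jaw":0}
    - {"tx":-235,"ty":208,"rz":0.7,"jaw":0}
    - {"tx":-270,"ty":239,"rz":0.71,"jaw":0}
    - {"tx":-305,"ty":270,"rz":0.71,"jaw":0}
    - {"tx":-340,"ty":301,"rz":0.71,"jaw":0}
    - {"tx":-375,"ty":332,"rz":0.71,"jaw":0}
    - {"tx":-410,"ty":363,"rz":0.71,"jaw":0}

```text
invalid input at $.series[0]: expected keys tx, ty, tz, rx, ry, rz, jaw
```

Request:
apply_moves:
  series:
    - {"tx":-20,"ty":18,"tz":0,"rx":0,"ry":0,"rz":0.1,"jaw":0}
    - {"tx":-60,"ty":53,"tz":0,"rx":0,"ry":0,"rz":0.2,"jaw":0}
    - {"tx":-95,"ty":84,"tz":0,"rx":0,"ry":0,"rz":0.3,"jaw":0}
    - {"tx":-130,"ty":115,"tz":0,"rx":0,"ry":0,"rz":0.4,"jaw":0}
    - {"tx":-165,"ty":146,"tz":0,"rx":0,"ry":0,"rz":0.5,"jaw":0}
    - {"tx":-200,"ty":177,"tz":0,"rx":0,"ry":0,"rz":0.6,"jaw":0}
    - {"tx":-235,"ty":208,"tz":0,"rx":0,"ry":0,"rz":0.71,"jaw":0}
    - {"tx":-270,"ty":239,"tz":0,"rx":0,"ry":0,"rz":0.71,"jaw":0}
    - {"tx":-305,"ty":270,"tz":0,"rx":0,"ry":0,"rz":0.71,"jaw":0}
    - {"tx":-340,"ty":301,"tz":0,"rx":0,"ry":0,"rz":0.71,"jaw":0}
    - {"tx":-390,"ty":345,"tz":0,"rx":0,"ry":0,"rz":0.71,"jaw":0}
    - {"tx":-410,"ty":363,"tz":0,"rx":0,"ry":0,"rz":0.71,"jaw":0}

```text
t: 1.3
eef_pos: [450.8, -8.6, 231.1]
eef_rot: [-0.0, 0.152, 0.988, 0.0]
force: [0.3, -1.1, 0.0]
opening: 0.001
finger_force: 0.0
```

Run:
```python
from h import *
np.set_printoptions(precision=2,suppress=True)
p,c=snap("wrist","wrist1.png"); st=read_state(); print(st["t"],st["eef_pos"],st["eef_rot"],st["joints"],st["opening"]); print("cam",c[2],c[1][:,2])
pt,ct=load("top"); J=onz(ct,339.5,210.25,109); P=onz(ct,329.6,243.1,94); print(J,P,np.linalg.norm(J[:2]-P[:2]))
print(proj(c,J),proj(c,P))
```

```text
1.35 [453.09  -4.57 230.36] [-0.    0.15  0.99  0.  ] [ 0.34  0.06 -0.13 -0.   -1.38 -2.21] 0.0016520361939676488
cam [376.7   15.89 373.72] [ 0.29 -0.09 -0.95]
[564.44  11.59 109.  ] [484.19  37.39  94.  ] 84.30337331754724
[367.62 299.33] [370.26 211.36]
```

View pics/wrist1.png

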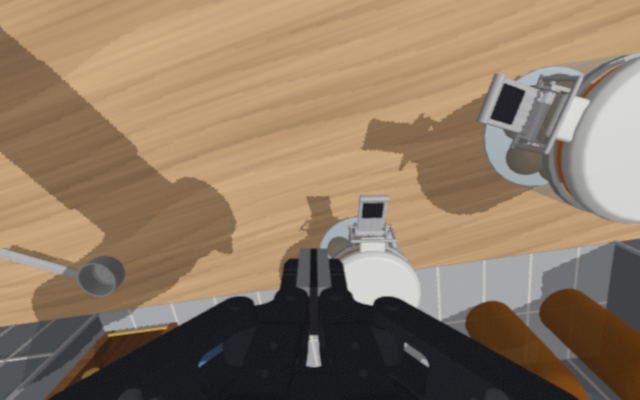

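The wrist view shows the small jar's pad at (372,210); I predicted (370,211), so the pose holds to about 2 mm. Next I'll line up over the lever end and come down to z 140.

Request:
apply_moves:
  series:
    - {"tx":-3,"ty":15,"tz":10,"rx":0,"ry":0,"rz":0,"jaw":0}
    - {"tx":-7,"ty":32,"tz":35,"rx":0,"ry":0,"rz":0,"jaw":0}
    - {"tx":-10,"ty":49,"tz":65,"rx":0,"ry":0,"rz":0,"jaw":0}
    - {"tx":-10,"ty":49,"tz":90,"rx":0,"ry":0,"rz":0,"jaw":0}
    - {"tx":-10,"ty":49,"tz":90,"rx":0,"ry":0,"rz":0,"jaw":0}
    - {"tx":-10,"ty":49,"tz":90,"rx":0,"ry":0,"rz":0,"jaw":0}

```text
t: 1.95
eef_pos: [474.7, 32.1, 141.4]
eef_rot: [-0.0, 0.153, 0.988, -0.001]
force: [0.5, -0.4, 0.5]
opening: -0.002
finger_force: 0.0
```

Run:
```python
from h import *
np.set_printoptions(precision=3,suppress=True)
p,c=snap("wrist","wrist2.png"); st=read_state(); q=st["eef_rot"]; print(st["t"],st["eef_pos"],q,st["force"])
M=R.from_quat([q[1],q[2],q[3],q[0]]).as_matrix(); T=np.array(st["eef_pos"])
J=np.array([564.4,11.6,109]);u=np.array([np.cos(.315),-np.sin(.315),0])
print("jar in tool",M.T@(J-T),"want shift",M.T@(J-91*u-T))
print("pad px pred",proj(c,[484.2,37.4,94]),"TCP px",proj(c,T))
```

```text
2.0 [475.377  32.377 142.368] [0.001 0.153 0.988 0.   ] [-0.172  0.612  0.361]
jar in tool [-91.093   7.065  33.502] want shift [-0.096  7.816 33.37 ]
pad px pred [323.883 240.841] TCP px [312.002 268.226]
```

View pics/wrist2.png

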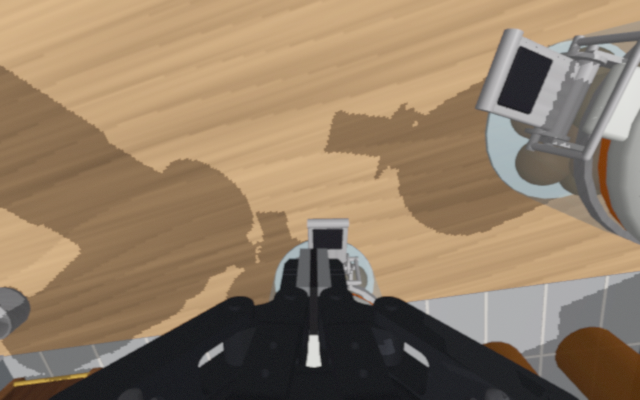

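The pad is at (327,239), about 9 mm to the tool's +y. I'll correct by that and press down slowly on the outer half of the lever.

Request:
apply_moves:
  series:
    - {"tx":0,"ty":5,"tz":10,"rx":0,"ry":0,"rz":0,"jaw":0}
    - {"tx":0,"ty":9,"tz":25,"rx":0,"ry":0,"rz":0,"jaw":0}
    - {"tx":0,"ty":9,"tz":38,"rx":0,"ry":0,"rz":0,"jaw":0}
    - {"tx":0,"ty":9,"tz":44,"rx":0,"ry":0,"rz":0,"jaw":0}
    - {"tx":0,"ty":9,"tz":49,"rx":0,"ry":0,"rz":0,"jaw":0}
    - {"tx":0,"ty":9,"tz":54,"rx":0,"ry":0,"rz":0,"jaw":0}
    - {"tx":0,"ty":9,"tz":58,"rx":0,"ry":0,"rz":0,"jaw":0}
    - {"tx":0,"ty":9,"tz":58,"rx":0,"ry":0,"rz":0,"jaw":0}

```text
t: 2.8
eef_pos: [477.7, 41.5, 83.2]
eef_rot: [0.0, 0.153, 0.988, 0.0]
force: [-0.8, 1.4, 1.8]
opening: 0.002
finger_force: 0.9
```

Request:
apply_moves:
  series:
    - {"tx":0,"ty":0,"tz":4,"rx":0,"ry":0,"rz":0,"jaw":0}
    - {"tx":0,"ty":0,"tz":8,"rx":0,"ry":0,"rz":0,"jaw":0}
    - {"tx":0,"ty":0,"tz":12,"rx":0,"ry":0,"rz":0,"jaw":0}
    - {"tx":0,"ty":0,"tz":16,"rx":0,"ry":0,"rz":0,"jaw":0}
    - {"tx":0,"ty":0,"tz":20,"rx":0,"ry":0,"rz":0,"jaw":0}
    - {"tx":0,"ty":0,"tz":20,"rx":0,"ry":0,"rz":0,"jaw":0}

```text
t: 3.4
eef_pos: [476.6, 41.4, 62.2]
eef_rot: [-0.001, 0.153, 0.988, -0.0]
force: [0.2, 0.8, 1.4]
opening: 0.001
finger_force: 0.9
```

Run:
```python
from h import *
p,c=snap("side"); w,cw=snap("wrist")
a=cv2.resize(p[150:240,270:400],(390*1,270)); b=cv2.resize(w[180:330,240:420],(390,325))
cv2.imwrite("pics/mid.png",np.ascontiguousarray(np.vstack([a,b])[:,:,::-1])); st=read_state(); print(st["force"],st["wrist_torque"],st["eef_pos"])
```

```text
[-1.39241078  1.74158609  0.42495874] [ 0.42778448  0.58819932 -0.01068728] [476.47852452  41.40877387  62.52418394]
```

View pics/mid.png

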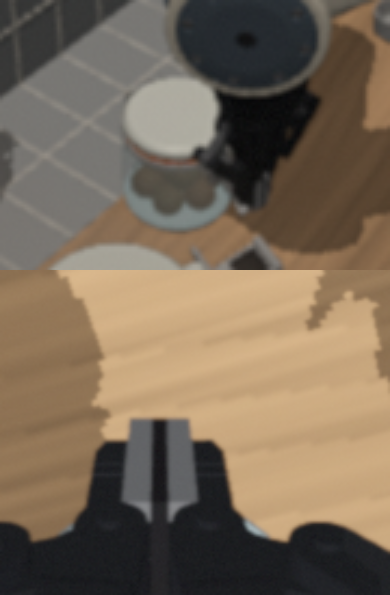

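The fingertip hides the lever, and it no longer sticks out past the finger in either view. Force is low, as expected this close to dead centre. I'll continue down and then inward.

Request:
apply_moves:
  series:
    - {"tx":0,"ty":0,"tz":4,"rx":0,"ry":0,"rz":0,"jaw":0}
    - {"tx":-1,"ty":0,"tz":8,"rx":0,"ry":0,"rz":0,"jaw":0}
    - {"tx":-2,"ty":0,"tz":12,"rx":0,"ry":0,"rz":0,"jaw":0}
    - {"tx":-4,"ty":0,"tz":16,"rx":0,"ry":0,"rz":0,"jaw":0}
    - {"tx":-6,"ty":0,"tz":17,"rx":0,"ry":0,"rz":0,"jaw":0}
    - {"tx":-8,"ty":0,"tz":17,"rx":0,"ry":0,"rz":0,"jaw":0}
    - {"tx":-10,"ty":0,"tz":17,"rx":0,"ry":0,"rz":0,"jaw":0}
    - {"tx":-12,"ty":0,"tz":17,"rx":0,"ry":0,"rz":0,"jaw":0}
    - {"tx":-14,"ty":0,"tz":17,"rx":0,"ry":0,"rz":0,"jaw":0}
    - {"tx":-14,"ty":0,"tz":17,"rx":0,"ry":0,"rz":0,"jaw":0}

```text
t: 4.5
eef_pos: [491.1, 37.2, 46.3]
eef_rot: [0.0, 0.153, 0.988, 0.0]
force: [-0.7, -0.5, 0.5]
opening: -0.003
finger_force: 0.0
```

Request:
apply_moves:
  series:
    - {"tx":10,"ty":0,"tz":0,"rx":0,"ry":0,"rz":0,"jaw":0}
    - {"tx":30,"ty":0,"tz":0,"rx":0,"ry":0,"rz":0,"jaw":0}
    - {"tx":60,"ty":0,"tz":-20,"rx":0,"ry":0,"rz":0,"jaw":0}
    - {"tx":90,"ty":0,"tz":-30,"rx":0,"ry":0,"rz":0,"jaw":40}
    - {"tx":100,"ty":0,"tz":-30,"rx":0,"ry":0,"rz":0,"jaw":50}
    - {"tx":100,"ty":0,"tz":-30,"rx":0,"ry":0,"rz":0,"jaw":50}
    - {"tx":100,"ty":0,"tz":-30,"rx":0,"ry":0,"rz":0,"jaw":50}

```text
t: 5.2
eef_pos: [395.6, 67.5, 76.2]
eef_rot: [0.0, 0.152, 0.988, 0.0]
force: [0.9, 0.4, -0.4]
opening: 0.586
finger_force: 0.0
```

Run:
```python
from h import *
p,c=snap("side"); w,cw=snap("top")
a=cv2.resize(p[150:240,270:400],(520,360),interpolation=3); b=cv2.resize(w[170:290,280:400],(520,520),interpolation=3)[:240*2]
cv2.imwrite("pics/shut.png",cv2.resize(np.ascontiguousarray(np.hstack([a,b[:360]])[:,:,::-1]),(800,277))); st=read_state(); print(st["t"],st["eef_pos"],st["opening"])
```

```text
5.3 [395.94752136  67.24909127  75.95755276] 0.5862273623771114
```

View pics/shut.png

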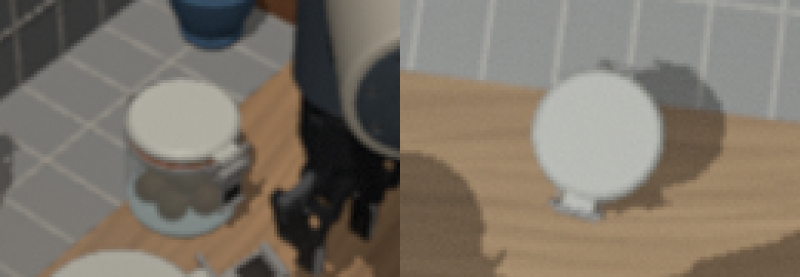

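The clamp is shut: the side view shows the lever lying against the wall with its pad facing out at (235,190). From above nothing sticks out past the catch at (577,205). The jar hasn't moved. I'll straddle the lever with the open fingers and push along the jar's own axis, which also brings it toward the middle of the niche.

Request:
apply_moves:
  series:
    - {"tx":-5,"ty":0,"tz":8,"rx":0,"ry":0,"rz":0,"jaw":58}
    - {"tx":-15,"ty":-1,"tz":20,"rx":0,"ry":0,"rz":0,"jaw":58}
    - {"tx":-35,"ty":-1,"tz":31,"rx":0,"ry":0,"rz":0,"jaw":58}
    - {"tx":-60,"ty":-1,"tz":31,"rx":0,"ry":0,"rz":0,"jaw":58}
    - {"tx":-80,"ty":-1,"tz":31,"rx":0,"ry":0,"rz":0,"jaw":58}
    - {"tx":-95,"ty":-1,"tz":31,"rx":0,"ry":0,"rz":0,"jaw":58}
    - {"tx":-105,"ty":-1,"tz":31,"rx":0,"ry":0,"rz":0,"jaw":58}
    - {"tx":-112,"ty":-1,"tz":31,"rx":0,"ry":0,"rz":0,"jaw":58}
    - {"tx":-118,"ty":-1,"tz":31,"rx":0,"ry":0,"rz":0,"jaw":58}
    - {"tx":-124,"ty":-1,"tz":31,"rx":0,"ry":0,"rz":0,"jaw":58}
    - {"tx":-130,"ty":-1,"tz":31,"rx":0,"ry":0,"rz":0,"jaw":58}
    - {"tx":-136,"ty":-1,"tz":31,"rx":0,"ry":0,"rz":0,"jaw":58}

```text
t: 6.5
eef_pos: [524.1, 25.8, 45.2]
eef_rot: [-0.001, 0.152, 0.988, 0.0]
force: [-5.9, 1.7, 3.6]
opening: 0.68
finger_force: 0.6
```

Run:
```python
from h import *
p,c=snap("side"); w,cw=snap("top")
a=cv2.resize(p[130:240,260:400],(509,400),interpolation=3); b=cv2.resize(w[160:260,280:380],(400,400),interpolation=3)
cv2.imwrite("pics/push1.png",cv2.resize(np.ascontiguousarray(np.hstack([a,b])[:,:,::-1]),(790,348))); st=read_state(); print(st["t"],st["eef_pos"],st["opening"],st["force"],st["wrist_torque"])
```

```text
6.6 [524.89504426  25.48231215  45.19639533] 0.6809859844301368 [-1.38955299  1.04060786  0.55342291] [0.34775584 0.45173545 0.0118335 ]
```

View pics/push1.png

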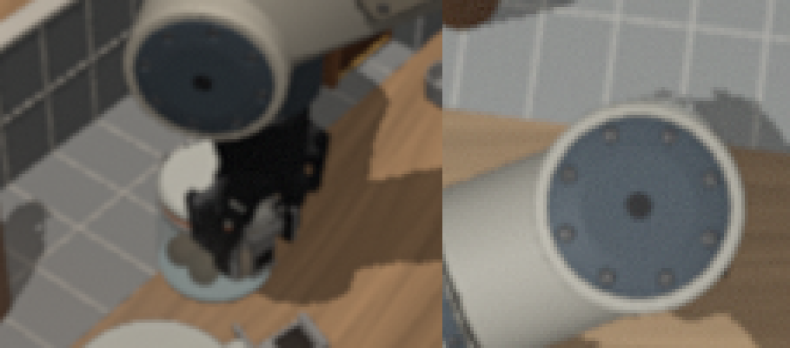

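The jar stands upright with the fingers on either side of the lever, and the contact push was about 6 N. I'll carry on with the push, about 122 mm more.

Request:
apply_moves:
  series:
    - {"tx":-3,"ty":0,"tz":0,"rx":0,"ry":0,"rz":0,"jaw":58}
    - {"tx":-8,"ty":0,"tz":0,"rx":0,"ry":0,"rz":0,"jaw":58}
    - {"tx":-14,"ty":0,"tz":0,"rx":0,"ry":0,"rz":0,"jaw":58}
    - {"tx":-20,"ty":0,"tz":0,"rx":0,"ry":0,"rz":0,"jaw":58}
    - {"tx":-26,"ty":0,"tz":0,"rx":0,"ry":0,"rz":0,"jaw":58}
    - {"tx":-32,"ty":0,"tz":0,"rx":0,"ry":0,"rz":0,"jaw":58}
    - {"tx":-38,"ty":0,"tz":0,"rx":0,"ry":0,"rz":0,"jaw":58}
    - {"tx":-44,"ty":0,"tz":0,"rx":0,"ry":0,"rz":0,"jaw":58}
    - {"tx":-50,"ty":0,"tz":0,"rx":0,"ry":0,"rz":0,"jaw":58}
    - {"tx":-56,"ty":0,"tz":0,"rx":0,"ry":0,"rz":0,"jaw":58}
    - {"tx":-60,"ty":0,"tz":0,"rx":0,"ry":0,"rz":0,"jaw":58}
    - {"tx":-60,"ty":0,"tz":0,"rx":0,"ry":0,"rz":0,"jaw":58}

```text
t: 7.8
eef_pos: [581.6, 7.1, 45.1]
eef_rot: [-0.001, 0.153, 0.988, -0.0]
force: [-3.4, 0.2, 1.4]
opening: 0.679
finger_force: 0.1
```

Request:
apply_moves:
  series:
    - {"tx":-3,"ty":0,"tz":0,"rx":0,"ry":0,"rz":0,"jaw":58}
    - {"tx":-8,"ty":0,"tz":0,"rx":0,"ry":0,"rz":0,"jaw":58}
    - {"tx":-14,"ty":0,"tz":0,"rx":0,"ry":0,"rz":0,"jaw":58}
    - {"tx":-20,"ty":0,"tz":0,"rx":0,"ry":0,"rz":0,"jaw":58}
    - {"tx":-26,"ty":0,"tz":0,"rx":0,"ry":0,"rz":0,"jaw":58}
    - {"tx":-32,"ty":0,"tz":0,"rx":0,"ry":0,"rz":0,"jaw":58}
    - {"tx":-38,"ty":0,"tz":0,"rx":0,"ry":0,"rz":0,"jaw":58}
    - {"tx":-44,"ty":0,"tz":0,"rx":0,"ry":0,"rz":0,"jaw":58}
    - {"tx":-50,"ty":0,"tz":0,"rx":0,"ry":0,"rz":0,"jaw":58}
    - {"tx":-55,"ty":0,"tz":0,"rx":0,"ry":0,"rz":0,"jaw":58}
    - {"tx":-58,"ty":0,"tz":0,"rx":0,"ry":0,"rz":0,"jaw":58}
    - {"tx":-58,"ty":0,"tz":0,"rx":0,"ry":0,"rz":0,"jaw":58}

```text
t: 9.0
eef_pos: [637.1, -10.2, 45.1]
eef_rot: [-0.0, 0.153, 0.988, -0.0]
force: [-3.4, 1.3, 1.6]
opening: 0.678
finger_force: 0.1
```

Request:
apply_moves:
  series:
    - {"tx":5,"ty":0,"tz":0,"rx":0,"ry":0,"rz":0,"jaw":58}
    - {"tx":15,"ty":0,"tz":0,"rx":0,"ry":0,"rz":0,"jaw":58}
    - {"tx":35,"ty":0,"tz":0,"rx":0,"ry":0,"rz":0,"jaw":58}
    - {"tx":65,"ty":0,"tz":-10,"rx":0,"ry":0,"rz":0,"jaw":58}
    - {"tx":100,"ty":0,"tz":-40,"rx":0,"ry":0,"rz":0,"jaw":58}
    - {"tx":140,"ty":0,"tz":-70,"rx":0,"ry":0,"rz":0,"jaw":58}
    - {"tx":180,"ty":0,"tz":-100,"rx":0,"ry":0,"rz":0,"jaw":58}
    - {"tx":220,"ty":0,"tz":-120,"rx":0,"ry":0,"rz":0,"jaw":58}
    - {"tx":240,"ty":0,"tz":-120,"rx":0,"ry":0,"rz":0,"jaw":58}
    - {"tx":240,"ty":0,"tz":-120,"rx":0,"ry":0,"rz":0,"jaw":58}

```text
t: 10.0
eef_pos: [406.7, 62.8, 166.5]
eef_rot: [0.001, 0.151, 0.988, 0.001]
force: [0.4, 0.4, 0.5]
opening: 0.677
finger_force: 0.0
```

Run:
```python
from h import *
np.set_printoptions(precision=1,suppress=True)
p,c=snap("side"); w,cw=snap("top")
a=cv2.resize(p[110:240,190:430],(480,260),interpolation=3); b=cv2.resize(w[120:280,200:520],(640,320),interpolation=3)
out=np.zeros((580,640,3),np.uint8); out[:260,:480]=a; out[260:]=b
cv2.imwrite("pics/end.png",np.ascontiguousarray(out[:,:,::-1]))
g=cv2.medianBlur(cv2.cvtColor(w,cv2.COLOR_RGB2GRAY),3)
for q in cv2.HoughCircles(g[120:240,290:400],cv2.HOUGH_GRADIENT,1,30,param1=80,param2=12,minRadius=17,maxRadius=24)[0]: print(q+[290,120,0],onz(cw,q[0]+290,q[1]+120,107))
t=.147; O=np.array([602,-17,0]); X=np.array([np.cos(t),-np.sin(t),0]); Y=np.array([np.sin(t),np.cos(t),0])
print("front line px z0",proj(cw,O+60*Y),proj(cw,O-60*Y), read_state()["eef_pos"],read_state()["t"])
```

```text
[353.5 162.5  19. ] [683.6 -25.6 107. ]
front line px z0 [327.3 196.6] [370.7 202.2] [408.4  62.3 165.6] 10.1
```

View pics/end.png

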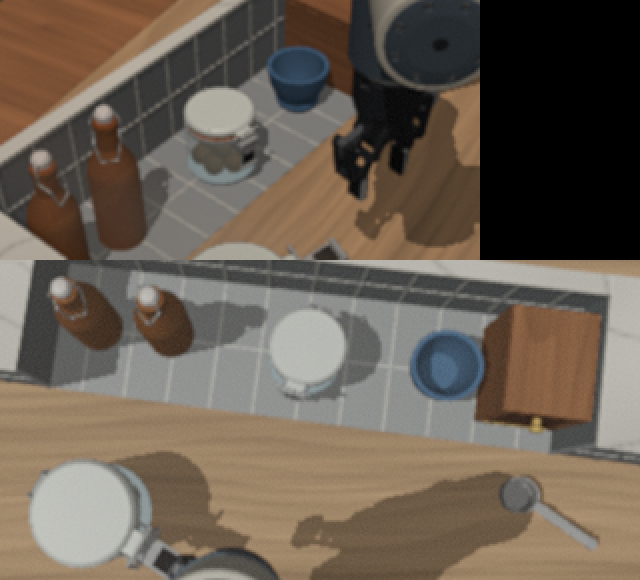

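The jar stands upright with its clamp shut. Its lid is at top (353.5,162.5), so its axis is about 83 mm inside the mouth and the clamp front about 17 mm behind the tiles' front. The bottles, mortar, scoop and big jar are where they were, and the robot is clear of everything.

```bash
python3 -c "
from plant import *
print(finish_job())"
```

```text
the job is handed in; nothing more can be done
None
```

I pressed the small jar's clamp shut, pushed the jar upright into the niche until its front was about 17 mm behind the tiles' front, left the bottles, mortar and scoop in place, and handed the job in at about 10 s.

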